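# Lock the pump box cover with its coin key

### The arm

A 6-joint arm with a two-finger parallel gripper is mounted at the origin on the work surface. World frame = base frame: x ahead of the robot, y to its left, z up, the work surface at z = 0. Lengths are in m, angles in rad, forces in N, time in s.
With the tool pointing down it reaches from about 0.375 to 0.9 m from the base axis. Payload 3.1 kg.
Tool frame: the origin (TCP) lies midway between the tips of the shut fingers; the grasp point (between the pads) lies 19 mm behind it; x points along the fingers, z is the direction in which the jaws open and shut, and the axes are right-handed (so a half turn about x gives the same grasp; the last joint's range is limited). The gripper opens to 85 mm and grips with 20 to 120 N. Pads are 22 mm wide; open, the fingers measure 114 mm over their backs; the gripper's body (76 mm by 85 mm) begins 54 mm behind the grasp point. The pads swing forward as they close: fully open they stand 13 mm farther back than shut.
Start: joints at [-1.419, 0.527, 1.433, -0, 1.181, -0.178], TCP at [0.203, -0.591, 0.231] pointing down, gripper open.
Joint ranges: [-3.08, 3.08], [-0.75, 2.2], [0.22, 2.44], [-1.43, 4.57], [0, 2.65], [-2.85, 2.85]. Speed limits (rad/s): [2.79, 2.79, 3.14, 3.14, 3.14, 3.14].

### API

Orientations are given as a unit quaternion [x, y, z, w].
In Python, from station import status, snapshot, camera_params, ticket gives the robot as it stands.
- The arm moves only by the tool arm_command, never from a script. Its argument "series" is a list that holds one entry, the list of rows, each a list of 4 numbers: the shift along the tool's x, y, z in mm, then the turn about the tool's x in rad. A call has 1 to 10 rows; each row shifts and turns the commanded pose from where the row before left it, along the tool's axes as they then stand; what a row does not reach is not made up. A row lasts 1/10 s, in which the tool goes at most 50 mm and 8.59 degrees, less where a joint would pass 70% of its speed; a pose out of reach is approached as far as the arm can. A call is refused whole if a number of a shift passes 50 or a number of a turn 0.15, either way. A call with a gripper value outside its range is refused whole. "jaw" is the opening in per cent of the stroke, from 0 (shut) to 100 (fully open), set as the call begins (left out, the last holds). The fingers move at their own pace and stop on an object; "force" is the grip in N (left out, the last holds). Time passes only in rows, so rows that do not move let the fingers close. It gives the time, the measured TCP pose, the force and the opening at its end, in the units of the state.
- status.sense(): the state, without advancing time (a new reading comes with each control period).
- snapshot(name): name is "scene" or "top" or "wrist"; returns the picture (480x640x3 uint8, red, green, blue); there is no depth.
- camera_params(name): a dict with "fovy" (degrees; the focal length in pixels is half the picture's height over the tangent of half this angle, whatever the lens; pixels are square), "cx", "cy" (the principal point, pixels), "k1" (the pictures are not rectified: a ray, as slopes to the right and down, at radius r is drawn at 1 + k1 r^2 times it, then the intrinsics apply), "extrinsics" (4x4, takes a point from camera to world coordinates); the wrist camera has in their place "mount" (4x4, takes a point from camera to tool coordinates, whose origin is the TCP and whose axes are the tool frame's). Camera axes: x right, y down, z forward; pixel columns grow to the right and rows downward; lengths in m; the calibration is good to about 2 mm. A picture is of the moment at which its call begins: read the wrist's pose just before it. camera_params takes no time and is no camera call.
- ticket.sign_off(): hands the job in, once; it reports no verdict.
The state is a dict: "t": time; "q": joint angles; "qd": joint speeds; "tau": joint torques, N m; "tcp_pos": TCP position; "tool_rot": TCP orientation; "force": force on the tool from outside, world axes, zero at the start; "ft_torque": the same for the moment, N m; "finger_gap": opening from 0.0 (shut) to 1.0 (fully open).
Only numpy, scipy, OpenCV 4.12 (cv2) and the standard library are available. Lean on these libraries where they do the work, as an engineer would, in place of code of your own. Each camera call takes 0.05 s, during which the arm holds its last target. There are 200 camera calls.

### The job

The sloping cover of the radiator pump's control box is shut but not locked. Take the coin key from its blue stand, put its blade in the slot of the quarter-turn lock on the cover and turn the lock clockwise until it comes to its stop, then hang the key back upright in its stand as you found it. Leave the bottle, the mug and the can undisturbed.

Things in the scene. Friction and masses are not known exactly. Their poses are not given: they have to be found in the camera images.
- box: Grey pump control box, fixed: 160 deep (x), 200 wide (y), 60 high in front, 172 at the back; its top is the shut cover, sloping 35 degrees from level, low edge on the box's -x side, which looks to the robot's right. Origin at the centre of its underside, z up. Nothing stands above the cover.
- cover: Fixed aluminium cover on that slope. Origin on its outer face at the lock's nominal centre, 116 above the work surface; x points up the slope, y level across, z straight out. The lock is a steel disc, diameter 34, its top 10 out from the cover, with a straight slot across its middle: 5 wide, 7 deep (floor 3 out from the cover), open at both ends, edges not bevelled.
- collar (a point): Centre of the fixed black collar round the lock, at its rim 10 out from the cover: inner diameter 47, outer 59, so no finger fits beside the disc. The lock floats: its centre lies up to 4 either way from here along the cover's x (never along y), held by 4 N of friction, and this offset is not reported. Find the slot by feel or by sight.
- lock (a joint): Angle of the slotted lock. 0: slot along the cover's y (unlocked); grows as the lock turns clockwise seen from outside (looking onto the cover), to the hard stop at 1.571, where the slot points up the slope (locked). It starts between 0 and 0.35, stays where it is left, and turns with about 0.12 N m.
- key: The coin key, loose, about 50 g: a steel blade 3 thick, 22 wide and 18 long under a black plastic grip 12 thick, 30 wide, 45 tall. Origin at the middle of the blade's end edge; z points from there up through the grip (grip from z = 18 to 63), x across the thickness, y along the width of blade and grip. A half turn about z looks the same.
- stand: Fixed blue plastic block 60 by 80, 45 high, origin at the centre of its underside, z up. In its top centre a pocket 8 wide (x) by 28 long (y), 30 deep. The key hangs in it blade down, its grip's underside resting on the top, so that the key's origin is 27 above the stand's origin; key x and y along stand x and y (either way round).
- bottle: Empty green glass bottle standing, 68 diameter, 226 tall; origin under its centre. Leave alone.
- mug: White ceramic mug standing, 80 diameter, 90 tall, with handle; origin under its centre. Leave alone.
- can: Aluminium drinks can standing, 66 diameter, 115 tall; origin under its centre. Leave alone.
There are look-alikes about, which are no part of the job. What is meant by the key is not white, and is the smaller of those in its own colour.

How it is judged:
By the outcome, as a careful person would: the job done as asked, in the order asked, and still so for the second after the job is handed in, with the robot touching nothing.
It also fails if it takes over 58 s, if anything falls off the work surface, if the arm or the gripper's body presses on something with over 40 N, if the wrist force passes 120 N, or if a joint passes its speed limit or range.

## Working session

There is one attempt and no reset: what is moved stays moved. The work goes in short steps, Python scripts to look and compute and a tool call to move; the robot and the scene stay as the last step left them, time stands still between calls to the robot, and variables do not carry over. Pictures are saved under pics/ and viewed, about 8 in all and at most 12, crops included, and the job is handed in when it is done.

Besides the shell and the picture viewer there is one more tool, called as a command line: name --argument value ..., lists and objects as JSON in quotes. arm_command: Moves the arm, as the interface text tells. Its arguments: {"type":"object","properties":{"series":{"type":"array"},"jaw":{"type":"number"},"force":{"type":"number"}},"required":["series"]}

```bash
mkdir -p pics; ls; python3 - <<'E'
from station import status, snapshot, camera_params
import cv2,numpy as np
np.set_printoptions(precision=4,suppress=True)
s=status.sense();print(s)
ims=[]
for n in("scene","top"):
    im=snapshot(n);cv2.imwrite(f"pics/{n}0.png",im[:,:,::-1]);print(n,camera_params(n))
print(camera_params("wrist"))
E
```

```text
pics
{'t': 0.0, 'q': array([-1.4185,  0.5285,  1.4339,  0.    ,  1.1814, -0.1785]), 'qd': array([-0.0009, -0.0006,  0.0016,  0.0014,  0.0005, -0.0003]), 'tau': array([  0.0005, -44.2347, -17.8026,   0.    ,   0.0085,  -0.    ]), 'tcp_pos': array([ 0.2029, -0.5904,  0.2303]), 'tool_rot': array([ 0.4114,  0.576 , -0.4103,  0.575 ]), 'force': array([ 0.1306, -0.2605,  0.7074]), 'ft_torque': array([-0.0069,  0.0275,  0.0058]), 'finger_gap': 1.0001613114929166}
scene {'fovy': 55.57280290350715, 'cx': 324.17388574749043, 'cy': 236.3287381734114, 'k1': -0.008029299548297186, 'extrinsics': array([[-0.7166,  0.3953, -0.5747,  1.0561],
       [ 0.6975,  0.4159, -0.5836,  0.5141],
       [ 0.0083, -0.819 , -0.5737,  0.6154],
       [ 0.    ,  0.    ,  0.    ,  1.    ]])}
top {'fovy': 51.874324119028984, 'cx': 308.7871589449878, 'cy': 237.9019517325854, 'k1': -0.040283513277318, 'extrinsics': array([[ 0.0001, -0.996 ,  0.0895,  0.4049],
       [-1.    , -0.0006, -0.0057,  0.001 ],
       [ 0.0058, -0.0895, -0.996 ,  1.346 ],
       [ 0.    ,  0.    ,  0.    ,  1.    ]])}
{'fovy': 67.74717124420059, 'cx': 318.301997295028, 'cy': 241.0026146035067, 'k1': -0.06255594659569809, 'mount': array([[ 0.0002, -0.2831,  0.9591, -0.1428],
       [-0.0001, -0.9591, -0.2831,  0.0719],
       [ 1.    , -0.    , -0.0002,  0.0003],
       [ 0.    ,  0.    ,  0.    ,  1.    ]])}
```

View pics/scene0.png

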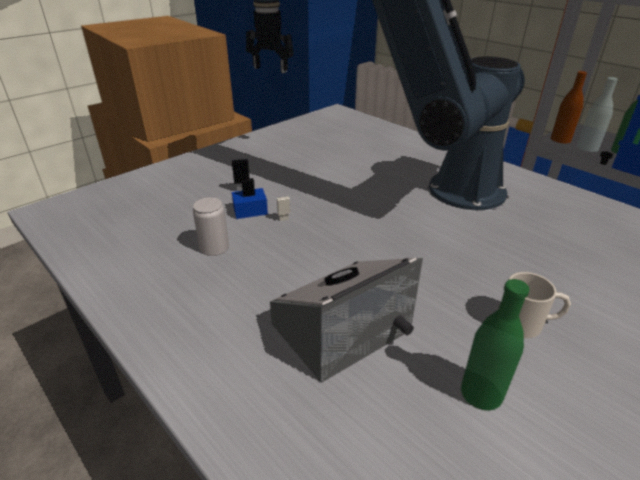

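View pics/top0.png

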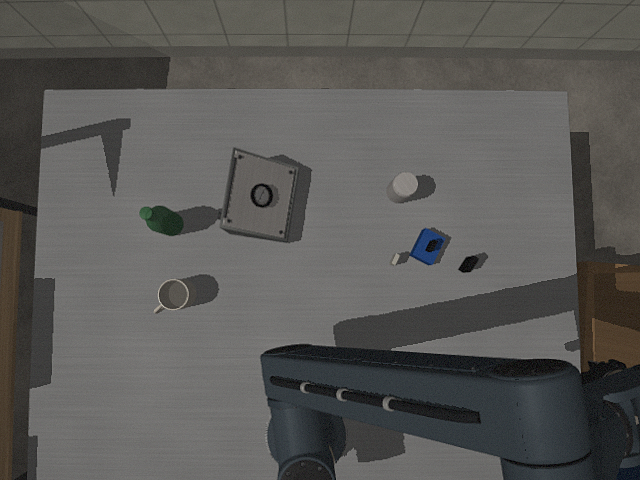

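The scene view shows the blue stand at (250,204) with a black key on it at (248,187). A second, taller black key stands behind at (240,173) and a small white one at (283,207). In the top view these are at (433,244), (469,263) and (396,258). The collar is at (342,275) in the scene view and (261,195) in the top view.

Candidates for the key: black in the stand, top (433,244); larger free-standing black, (469,263); white, (396,258). I choose the one in the stand and will check it in a close crop.

```bash
cat > h.py <<'E'
import numpy as np,cv2
from scipy.spatial.transform import Rotation as R
from station import status, snapshot, camera_params
np.set_printoptions(precision=4,suppress=True)
def cam(n,s=None):
    p=camera_params(n)
    if n=="wrist":
        T=np.eye(4);T[:3,:3]=R.from_quat(s["tool_rot"]).as_matrix();T[:3,3]=s["tcp_pos"];E=T@p["mount"]
    else:E=p["extrinsics"]
    f=240/np.tan(np.radians(p["fovy"])/2)
    return np.array([[f,0,p["cx"]],[0,f,p["cy"]],[0,0,1]]),np.array([p["k1"],0,0,0,0.]),E
def ray(c,uv):
    K,d,E=c
    x=cv2.undistortPoints(np.float64(uv).reshape(-1,1,2),K,d)[:,0]
    return E[:3,3],np.c_[x,np.ones(len(x))]@E[:3,:3].T
def onplane(c,uv,z=None,p=None,n=None):
    if p is None:p,n=np.array([0,0,z]),np.array([0,0,1.])
    o,r=ray(c,uv);return o+r*(((p-o)@n)/(r@n))[:,None]
def proj(c,X):
    K,d,E=c;M=np.linalg.inv(E);return cv2.projectPoints(np.float64(X).reshape(-1,1,3),cv2.Rodrigues(M[:3,:3])[0],M[:3,3],K,d)[0][:,0]
def tri(c1,a,c2,b):
    o1,r1=ray(c1,[a]);o2,r2=ray(c2,[b]);r1,r2=r1[0],r2[0]
    t=np.linalg.lstsq(np.c_[r1,-r2],o2-o1,rcond=None)[0]
    p,q=o1+t[0]*r1,o2+t[1]*r2;return (p+q)/2,np.linalg.norm(p-q)
E
python3 - <<'E'
from h import *
t=cv2.imread("pics/top0.png");s=cv2.imread("pics/scene0.png");ct,cs=cam("top"),cam("scene")
hsv=cv2.cvtColor(t,cv2.COLOR_BGR2HSV)
m=cv2.inRange(hsv,(105,150,80),(130,255,255));m[:,:380]=0;m[:,480:]=0;m[:200]=0;m[300:]=0
c=max(cv2.findContours(cv2.morphologyEx(m,cv2.MORPH_CLOSE,np.ones((9,9))),0,1)[0],key=cv2.contourArea)
r=cv2.minAreaRect(c);print(r);b=cv2.boxPoints(r);P=onplane(ct,b,0.045);print(P,P.mean(0),[np.linalg.norm(P[i]-P[i-1]) for i in range(4)])
print("tri key",tri(ct,(433,242),cs,(248,187)),tri(ct,(469,263),cs,(240,173)))
print("tri collar",tri(ct,(261,195),cs,(342,275)))
# box base/edges: cover corners from top
print("corners top", [tri(ct,a,cs,b) for a,b in [((236,150),(321,304)),((298,166),(274,301))]])
a=cv2.resize(t[210:290,370:500],None,fx=4,fy=4,interpolation=2);b=cv2.resize(t[140:250,210:320],None,fx=4,fy=4,interpolation=2)
h=max(a.shape[0],b.shape[0]);a,b=[cv2.copyMakeBorder(i,0,h-i.shape[0],0,0,0) for i in(a,b)]
o=np.hstack([a,b]);print(o.shape);cv2.imwrite("pics/c1.png",cv2.resize(o,None,fx=.82,fy=.82))
E
```

```text
((428.2000427246094, 246.1000213623047), (22.807889938354492, 30.4105224609375), 26.56505012512207)
[[ 0.4776 -0.2776  0.045 ]
 [ 0.55   -0.3153  0.045 ]
 [ 0.5228 -0.3693  0.045 ]
 [ 0.4505 -0.3313  0.045 ]] [ 0.5002 -0.3234  0.045 ] [np.float64(0.060162904251334234), np.float64(0.08170015971481825), np.float64(0.06049986815312622), np.float64(0.08164214652163511)]
tri key (array([ 0.5038, -0.3247,  0.0723]), np.float64(0.013278805109391724)) (array([ 0.4526, -0.4262,  0.0541]), np.float64(0.005899951819767969))
tri collar (array([0.6217, 0.1148, 0.1238]), np.float64(0.002568530211095159))
corners top [(array([0.726 , 0.1728, 0.1655]), np.float64(0.0015646555874608693)), (array([0.7072, 0.0265, 0.061 ]), np.float64(0.012309985065293887))]
(440, 960, 3)
```

View pics/c1.png

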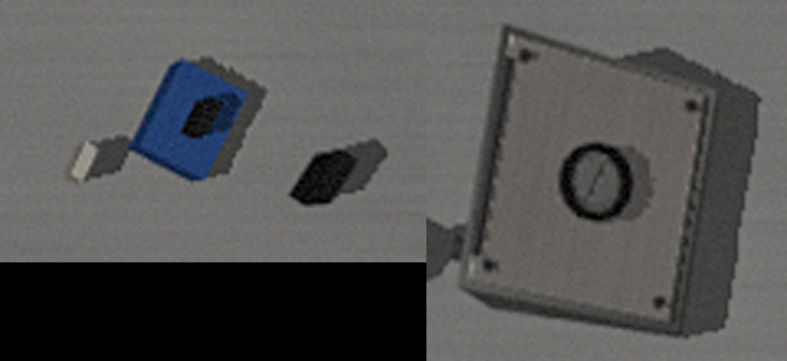

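Key choice confirmed: the smaller black one sits in the blue stand, and the white one and the bigger black one are loose beside it. The slot line runs about 21° clockwise from the box edge in the image, so lock θ is about 0.35. Rows can only shift and turn about tool x, so the tool stays vertical and the blade enters at a tilt. The 5 mm slot leaves room for about 3–4 mm of depth that way, increasing as the lock turns. Next I need the yaws and the first moves.

```bash
python3 - <<'E'
from h import *
ct=cam("top");s=status.sense();M=R.from_quat(s["tool_rot"]).as_matrix();print(M)
z=M[:,2];print("tool z yaw",np.degrees(np.arctan2(z[1],z[0])),"y yaw",np.degrees(np.arctan2(M[1,1],M[0,1])))
u=lambda x,y:(210+(x/.82-520)/4,140+y/3.28)
for a,b,zz in[((505,30),(462,285),.172),((715,90),(682,330),.06)]:
    P=onplane(ct,[u(*a),u(*b)],zz);d=P[0]-P[1];print(P,np.linalg.norm(d),np.degrees(np.arctan2(d[1],d[0])))
print(onplane(ct,[u(587,193),u(605,163),u(596,181)],.1242))
print("white",onplane(ct,[(396,256)],.05))
t=np.array([.500,-.3234,.20]);print("delta tool mm",M.T@(t-s["tcp_pos"])*1000)
E
```

```text
[[-0.0003  0.9458  0.3248]
 [ 0.002   0.3248 -0.9458]
 [-1.      0.0004 -0.0019]]
tool z yaw -71.04615233188635 y yaw 18.95380821565223
[[0.7269 0.1762 0.172 ]
 [0.5367 0.2048 0.172 ]] 0.19235869499091746 -8.546119548536502
[[0.7081 0.0223 0.06  ]
 [0.5133 0.0482 0.06  ]] 0.19650739341725004 -7.567589823908367
[[0.6128 0.1188 0.1242]
 [0.636  0.1052 0.1242]
 [0.6221 0.112  0.1242]]
white [[ 0.4736 -0.2362  0.05  ]]
delta tool mm [  30.8748  367.7034 -156.0183]
```

arm_command --series '[[[3,37,-15.5,0],[3,37,-15.5,0],[3,37,-15.5,0],[3,37,-15.5,0],[3,37,-15.5,0],[3,37,-15.5,0],[3,37,-15.5,0],[3,37,-15.5,0],[3,37,-15.5,0],[3,37,-15.5,0]]]' --jaw 42 --force 80

```text
t: 1.1
tcp_pos: [0.5035, -0.3229, 0.2008]
tool_rot: [0.411, 0.576, -0.411, 0.575]
force: [0.5, -0.9, -0.1]
finger_gap: 0.42
```

arm_command --series '[[[0,0,0,-0.145],[0,0,0,-0.145],[0,0,0,-0.145],[0,0,0,-0.145],[0,0,0,-0.145],[0,0,0,-0.145],[0,0,0,-0.145],[0,0,0,-0.145]]]'

```text
t: 1.9
tcp_pos: [0.5023, -0.324, 0.2008]
tool_rot: [0.026, 0.707, -0.026, 0.706]
force: [0.8, -0.5, -0.4]
finger_gap: 0.422
```

arm_command --series '[[[0,0,0,-0.145],[0,0,0,-0.145],[0,0,0,-0.145],[0,0,0,-0.145],[0,0,0,-0.145],[0,0,0,-0.145],[0,0,0,-0.145],[0,0,0,-0.145],[0,0,0,0]]]'

```text
t: 2.8
tcp_pos: [0.5024, -0.324, 0.2009]
tool_rot: [-0.363, 0.607, 0.364, 0.606]
force: [-0.1, -0.3, 0.3]
finger_gap: 0.421
```

```bash
python3 - <<'E'
from h import *
s=status.sense();im=snapshot("wrist")[:,:,::-1].copy();cv2.imwrite("pics/w1.png",im)
np.save("w1.npy",s,allow_pickle=True)
M=R.from_quat(s["tool_rot"]).as_matrix();print(s["t"],s["tcp_pos"],s["q"],np.degrees(np.arctan2(M[1,2],M[0,2])),s["finger_gap"])
E
```

```text
2.8 [ 0.5024 -0.324   0.2009] [-0.7596  0.5269  1.5335  0.      1.0823 -1.8394] 61.865359880806864 0.4211386151438127
```

View pics/w1.png

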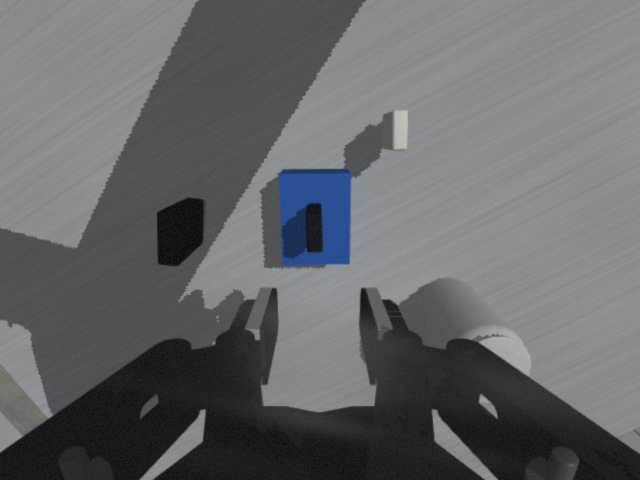

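The wrist view shows the stand's blue top face, about (280–350, 172–264), with the key's grip top at (314,228). The can is at lower right (500,350), and the white key and the big black key are clear of the fingers.

```bash
python3 - <<'E'
from h import *
s=np.load("w1.npy",allow_pickle=True).item();c=cam("wrist",s);im=cv2.imread("pics/w1.png");hsv=cv2.cvtColor(im,cv2.COLOR_BGR2HSV)
M=R.from_quat(s["tool_rot"]).as_matrix();yaw=lambda d:np.degrees(np.arctan2(d[1],d[0]))
m=cv2.inRange(hsv,(105,150,60),(130,255,255));m[:165]=0;m[275:]=0
k=cv2.findContours(cv2.morphologyEx(m,3,np.ones((15,15))),0,1)[0];k=max(k,key=cv2.contourArea)
r=cv2.minAreaRect(k);P=onplane(c,cv2.boxPoints(r),.045);print("stand",r,P.mean(0),[(np.linalg.norm(P[i]-P[i-1]),yaw(P[i]-P[i-1])) for i in range(4)])
d=cv2.inRange(im,(0,0,0),(60,30,30));d[:190]=0;d[262:]=0;d[:,:298]=0;d[:,:290]=0;d[:,335:]=0
k=max(cv2.findContours(d,0,1)[0],key=cv2.contourArea);r=cv2.minAreaRect(k);P=onplane(c,cv2.boxPoints(r),.09)
print("key",r,P.mean(0),[(np.linalg.norm(P[i]-P[i-1]),yaw(P[i]-P[i-1])) for i in range(4)])
for n,X in(("key",P.mean(0)),):print(n,"delta tool mm",M.T@(X-s["tcp_pos"])*1000)
E
```

```text
stand ((315.0747985839844, 216.56434631347656), (94.1348876953125, 71.26911163330078), 89.06080627441406) [ 0.4972 -0.3246  0.045 ] [(np.float64(0.08246371334459997), np.float64(151.08100916493214)), (np.float64(0.05878920928340325), np.float64(62.77501194275622)), (np.float64(0.08235406668874727), np.float64(-25.803697137631254)), (np.float64(0.06326972995073107), np.float64(-117.13538670865043))]
key ((313.1793518066406, 227.41880798339844), (47.008724212646484, 14.99311637878418), 88.26429748535156) [ 0.4942 -0.3241  0.09  ] [(np.float64(0.03545823441994598), np.float64(152.98731345390775)), (np.float64(0.010768243848235782), np.float64(63.60762742118177)), (np.float64(0.03544023944659591), np.float64(-26.34920965708057)), (np.float64(0.011178835392457379), np.float64(-116.31074084346648))]
key delta tool mm [110.8566   7.0353  -3.9875]
```

arm_command --series '[[[20,4.3,-3.8,-0.016],[30,0,0,0],[30,0,0,0],[30,0,0,0],[25,0,0,0],[13,0,0,0],[0,0,0,0],[0,0,0,0]]]'

```text
t: 3.65
tcp_pos: [0.4975, -0.326, 0.0538]
tool_rot: [-0.368, 0.604, 0.368, 0.604]
force: [-1.0, -0.4, -0.1]
finger_gap: 0.42
```

arm_command --series '[[[0,0,0,0],[0,0,0,0],[0,0,0,0],[0,0,0,0],[0,0,0,0],[0,0,0,0]]]' --jaw 0 --force 80

```text
t: 4.25
tcp_pos: [0.498, -0.3264, 0.0549]
tool_rot: [-0.369, 0.603, 0.367, 0.604]
force: [0.6, 0.1, 6.6]
finger_gap: 0.13
```

```bash
python3 - <<'E'
from h import *
s=status.sense();print(s)
E
```

```text
{'t': 4.25, 'q': array([-0.7678,  0.7311,  1.6387,  0.0001,  0.7685, -1.8638]), 'qd': array([ 0.0028,  0.0001, -0.0015, -0.0003, -0.0002,  0.0002]), 'tau': array([ -0.0869, -42.0842,  -9.6438,  -0.0162,  -0.0733,  -0.0025]), 'tcp_pos': array([ 0.498 , -0.3264,  0.0549]), 'tool_rot': array([-0.3695,  0.6033,  0.3673,  0.6039]), 'force': array([0.6243, 0.097 , 6.5819]), 'ft_torque': array([0.0909, 0.0455, 0.0036]), 'finger_gap': 0.12997974248080113}
```

The gap of 11 mm fits the grip's thickness. I lift it and go above the lock.

arm_command --series '[[[-15,0,0,0],[-40,0,0,0],[-45,0,0,0],[-45,0,0,0],[-40,0,0,0]]]'

```text
t: 4.75
tcp_pos: [0.4969, -0.3254, 0.2414]
tool_rot: [-0.369, 0.603, 0.368, 0.604]
force: [0.9, -0.9, -1.6]
finger_gap: 0.128
```

arm_command --series '[[[0,9.2,44.9,0],[0,9.2,44.9,0],[0,9.2,44.9,0],[0,9.2,44.9,0],[0,9.2,44.9,0],[0,9.2,44.9,0],[0,9.2,44.9,0],[0,9.2,44.9,0],[0,9.2,44.9,0],[0,9.2,44.9,0]]]'

```text
t: 5.75
tcp_pos: [0.6202, 0.1177, 0.2392]
tool_rot: [-0.368, 0.604, 0.368, 0.604]
force: [0.9, -0.1, -0.3]
finger_gap: 0.128
```

arm_command --series '[[[0,0,0,0],[0,0,0,0],[0,0,0,0]]]'

```text
t: 6.05
tcp_pos: [0.6199, 0.1149, 0.2385]
tool_rot: [-0.368, 0.604, 0.368, 0.603]
force: [0.3, 0.3, -0.9]
finger_gap: 0.124
```

```bash
python3 - <<'E'
from h import *
s=status.sense();im=snapshot("wrist")[:,:,::-1].copy();cv2.imwrite("pics/w2.png",im)
np.save("w2.npy",s,allow_pickle=True)
M=R.from_quat(s["tool_rot"]).as_matrix();print(s["t"],s["tcp_pos"],s["q"],np.degrees(np.arctan2(M[1,2],M[0,2])),s["finger_gap"],s["force"],s["ft_torque"])
E
```

```text
6.05 [0.6199 0.1149 0.2385] [ 0.0065  0.5277  1.4099 -0.0006  1.2047 -1.0887] 62.76634434184987 0.12448718926134665 [ 0.3365  0.2663 -0.9052] [ 0.0082 -0.0216  0.015 ]
```

View pics/w2.png

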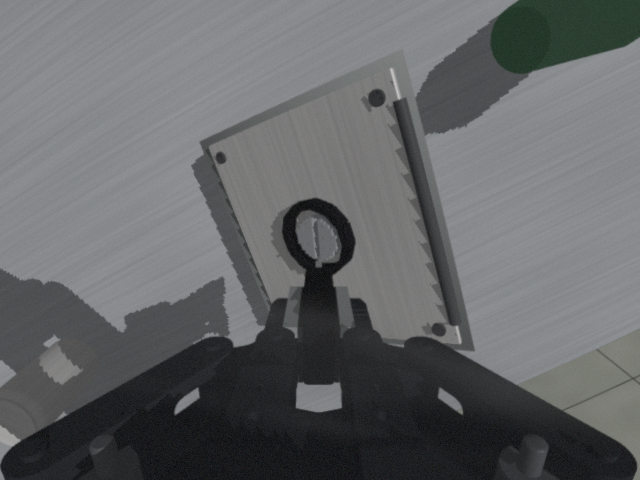

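The wrist view shows the held key (black, 320,310), its blade tip near (320,266), the collar centred at about (319,235), and the slot running nearly vertically in the image from (315,215) to (318,262). I enlarge it.

```bash
python3 - <<'E'
import cv2
im=cv2.imread("pics/w2.png")[190:290,260:380]
im=cv2.convertScaleAbs(cv2.resize(im,None,fx=6,fy=6,interpolation=2),alpha=1.5)
cv2.imwrite("pics/c2.png",im)
E
```

```text
(no output)
```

View pics/c2.png

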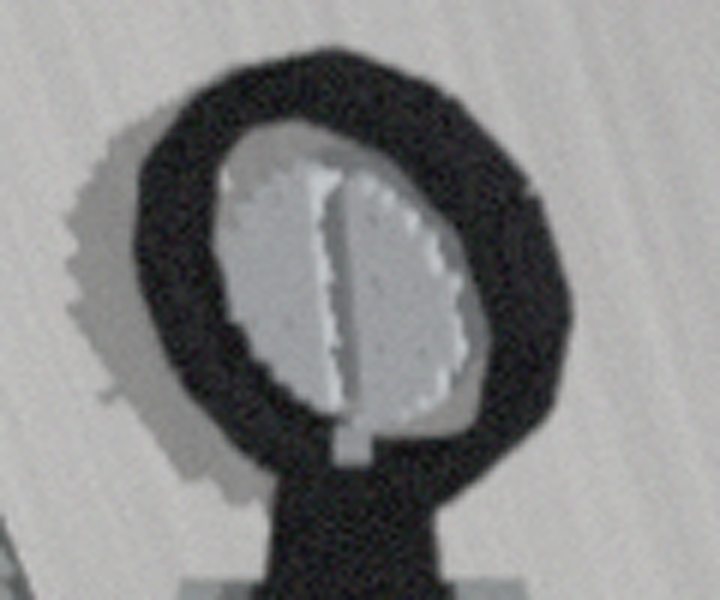

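```bash
python3 - <<'E'
from h import *
s=np.load("w2.npy",allow_pickle=True).item();c=cam("wrist",s);im=cv2.imread("pics/w2.png")
M=R.from_quat(s["tool_rot"]).as_matrix()
yaw=lambda d:np.degrees(np.arctan2(d[1],d[0]))
u=lambda x,y:(260+(x-2.5)/6,190+(y-2.5)/6)
# box yaw from high/low edges of cover: slot & collar
for bz in (81,82,83):
    h=np.array([np.cos(np.radians(bz)),np.sin(np.radians(bz)),0]);v=np.array([0,0,1.]);S,C=np.sin(np.radians(35)),np.cos(np.radians(35))
    n=-S*h+C*v;cx=C*h+S*v;cy=np.cross(n,cx);p0=np.array([.6217,.1148,.1242])
    m=(im.max(2)<45).astype(np.uint8);m[:190]=0;m[264:]=0;m[:,:275]=0;m[:,365:]=0
    k=max(cv2.findContours(m,0,1)[0],key=cv2.contourArea)[:,0];k=k[k[:,1]<262]
    P=onplane(c,k,p=p0,n=n)-p0;q=np.c_[P@cx,P@cy]*1e3
    (a,b),rad=cv2.minEnclosingCircle(q.astype(np.float32))
    A=np.c_[2*q,np.ones(len(q))];sol=np.linalg.lstsq(A,(q**2).sum(1),rcond=None)[0]
    Rf=np.sqrt(sol[2]+sol[:2]@sol[:2]);col=p0+(cx*sol[0]+cy*sol[1])/1e3
    sl=onplane(c,[u(328,172),u(345,410)],p=p0,n=n);d=sl[0]-sl[1];mid=sl.mean(0)
    e=(mid-col)*1e3
    edge=onplane(c,[(205,143),(270,330)],p=p0-n*.01,n=n)
    print(bz,"collar",col,"r",Rf,"| slot len",np.linalg.norm(d),"offset x,y",e@cx,e@cy,"theta",np.arctan2(-(d@cx),-(d@cy)),np.arctan2(d@cx,d@cy),"slot yaw",yaw(d),"mid",mid)
hi=onplane(c,[(402,100),(458,325)],.172);print("hinge yaw",yaw(hi[0]-hi[1]))
print("blade end corner at TCP x+28mm:")
o,r=ray(c,[u(352,420)]);ot=M.T@(o-s["tcp_pos"]);rt=M.T@r[0];print((ot+rt*((.0279-ot[0])/rt[0]))*1e3)
E
```

```text
81 collar [0.6194 0.1128 0.1225] r 27.192101751694356 | slot len 0.03337059259181244 offset x,y -1.113470849315381 -2.0058387488309357 theta -2.8314808996114165 0.310111753978377 slot yaw 156.2918102199784 mid [0.6213 0.1115 0.1219]
82 collar [0.6194 0.1128 0.1226] r 27.213347544060806 | slot len 0.033563208971303826 offset x,y -1.1747460540335237 -2.0221196228161133 theta -2.810476038552618 0.3311166150371752 slot yaw 156.27265677969035 mid [0.6213 0.1115 0.1219]
83 collar [0.6194 0.1128 0.1226] r 27.23373157654806 | slot len 0.033760683756524995 offset x,y -1.2374133026578285 -2.039495017674932 theta -2.7895652206373294 0.35202743295246386 slot yaw 156.2536008269594 mid [0.6213 0.1115 0.1219]
hinge yaw 171.20209301735906
blade end corner at TCP x+28mm:
[27.9    11.588  -0.2409]
```

arm_command --series '[[[20,-3.4,-2.1,0],[30,0,0,-0.06],[20,0,0,0],[10,0,0,0],[0,0,0,0],[0,0,0,0],[0,0,0,0]]]'

```text
t: 6.8
tcp_pos: [0.6236, 0.112, 0.1598]
tool_rot: [-0.387, 0.591, 0.386, 0.593]
force: [0.0, -0.1, -1.2]
finger_gap: 0.13
```

```bash
python3 - <<'E'
from h import *
s=status.sense();im=snapshot("wrist")[:,:,::-1].copy();cv2.imwrite("pics/w3.png",im)
np.save("w3.npy",s,allow_pickle=True)
M=R.from_quat(s["tool_rot"]).as_matrix();print(s["t"],s["tcp_pos"],np.degrees(np.arctan2(M[1,2],M[0,2])),s["force"],s["ft_torque"])
im=im[210:330,250:394];cv2.imwrite("pics/c3.png",cv2.convertScaleAbs(cv2.resize(im,None,fx=5,fy=5,interpolation=2),alpha=1.5))
E
```

```text
6.8 [0.6236 0.112  0.1598] 66.20529393951988 [ 0.0011 -0.117  -1.2302] [-0.0002  0.0467  0.032 ]
```

View pics/c3.png

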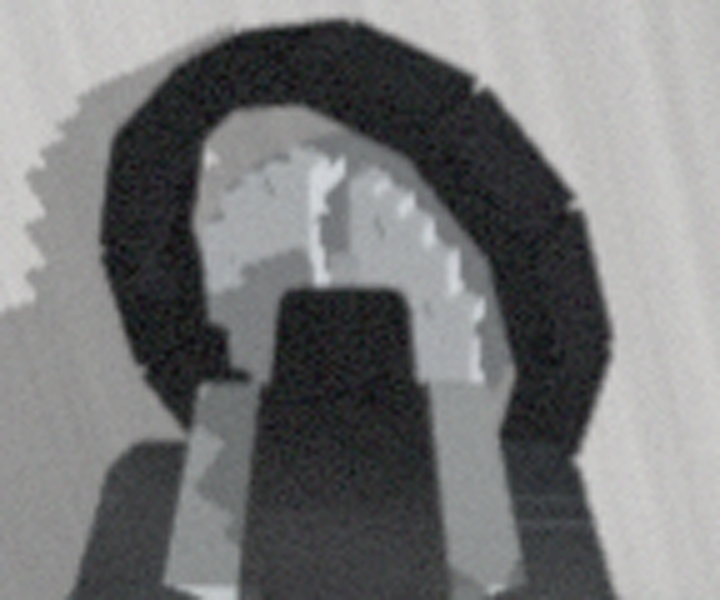

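The crop shows the blade end, a light patch at about (350,253–290) in the crop. It covers the slot line, which runs from (327,170) to about (337,260), so the blade sits about 1 mm to the right of the slot.

```bash
python3 - <<'E'
from h import *
s=np.load("w3.npy",allow_pickle=True).item();c=cam("wrist",s);im=cv2.imread("pics/w3.png")
M=R.from_quat(s["tool_rot"]).as_matrix();T=lambda X:(X-s["tcp_pos"])@M*1e3
u=lambda x,y:(250+(x-2)/5,210+(y-2)/5)
b=np.radians(81.5);h=np.array([np.cos(b),np.sin(b),0]);n=-.5736*h+.8192*np.array([0,0,1.])
p0=np.array([.6205,.1138,.1235])
print("slot L,R",T(onplane(c,[u(308,172),u(310,200),u(313,235),u(318,275)],p=p0,n=n)),T(onplane(c,[u(346,175),u(350,210),u(353,245)],p=p0,n=n)))
o,r=ray(c,[u(350,255)]);ot=T(o);rt=r[0]@M;print("blade",ot+rt*((27.9-ot[0])/rt[0]))
g=cv2.cvtColor(im,cv2.COLOR_BGR2GRAY)
for y in range(246,270,2):print(y,g[y,308:334])
E
```

```text
slot L,R [[36.6601 17.1769 -3.9528]
 [37.1426 13.9402 -3.7693]
 [37.717   9.8394 -3.4822]
 [38.2628  5.105  -2.9766]] [[33.8788 17.6954  0.0297]
 [34.3366 13.7447  0.4482]
 [34.8777  9.6999  0.7691]]
blade [27.9    11.0571  0.4308]
246 [113 111 113 122 136 141 139 138 131 112  85  88 106 112 114 115 115 121
 126 123 100  80  80  78  77  74]
248 [109 114 111 120 138 136 132 109  84  79  81  91 110 112 110 114 119 129
 121 115 114 111 107 103 103  80]
250 [109 109 111 121 136 139 129  89  80  80  80  88 104 111 113 108 112 113
 112 113 114 118 129 135 129  85]
252 [110 111 111 118 133 129 115 104  80  79  80  89 105 110 111 110 113 108
 111 110 113 121 135 128 118 111]
254 [109 113 111 117 123 112  87  78  81  79  81  89 106 112 112 112 106  96
 109 110 109 113 113 112 112 113]
256 [113 112 109 116 132 124  84  81  77  81  79  89 104 110 113 112 109 106
  95 111 113 111 110 109 114 113]
258 [111 110 112 119 130 125  88  78  78  81  80  87 106 112 110 114 110 110
 107 111 109 111 112 112 111 113]
260 [ 83  86  91 105 129 137 126  88  86  89  91  92 106 109 111 113 110 111
 112 114 111 112 112 111 112 112]
262 [ 83  82  83  90 116 138 126  91  98  99 102 101 101 104 110 112 111 113
 109 114 112 112 112 113 113 113]
264 [ 82  83  82  87 103 134 133 115 105 103 105 101 105 106 110 111 110 111
 113 113 111 108 112 112 112 111]
266 [ 83  79  74  75  91 121 121 116  94  92  92  93  88  96  97 100  99 100
 102 102 110 107 107 112 112 111]
268 [ 33  30  23  27  31  34  37  32  31  30  29  28  34  28  30  31  34  35
  32  32  41  55  80  99 110 114]
```

arm_command --series '[[[0,0,-0.8,-0.045],[3,0,0,0],[3,0,0,0],[1,0,0,0],[0,0,0,0],[0,0,0,0]]]'

```text
t: 7.45
tcp_pos: [0.6224, 0.1118, 0.1514]
tool_rot: [-0.399, 0.583, 0.4, 0.584]
force: [0.6, 1.6, 0.1]
finger_gap: 0.128
```

arm_command --series '[[[0.7,0,0,0],[0.7,0,0,0],[0.6,0,0,0],[0,0,0,0],[0,0,0,0]]]'

```text
t: 7.95
tcp_pos: [0.6227, 0.1115, 0.1499]
tool_rot: [-0.4, 0.583, 0.399, 0.584]
force: [0.4, -0.5, 4.8]
finger_gap: 0.129
```

arm_command --series '[[[0.7,0,0,0],[0,0,0,0],[0,0,0,0]]]'

```text
t: 8.25
tcp_pos: [0.6227, 0.1111, 0.1492]
tool_rot: [-0.4, 0.583, 0.399, 0.584]
force: [0.4, 0.1, 6.1]
finger_gap: 0.129
```

```bash
python3 - <<'E'
from h import *
s=status.sense();im=snapshot("wrist")[:,:,::-1].copy();cv2.imwrite("pics/w4.png",im)
M=R.from_quat(s["tool_rot"]).as_matrix();print(s["t"],s["tcp_pos"],np.degrees(np.arctan2(M[1,2],M[0,2])),s["force"]@M,s["ft_torque"]@M)
im=im[210:310,270:390];cv2.imwrite("pics/c4.png",cv2.convertScaleAbs(cv2.resize(im,None,fx=6,fy=6,interpolation=2),alpha=1.5))
E
```

```text
8.25 [0.6227 0.1111 0.1492] 68.8142202229926 [-6.1273 -0.3619  0.2417] [0.048  0.127  0.0645]
```

View pics/c4.png

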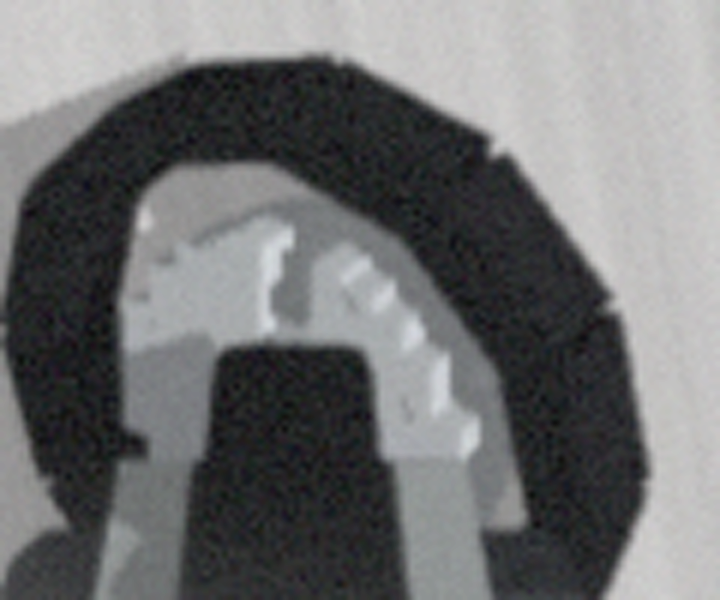

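The slot is seen at (262–312, y 290) and the blade lines up under it, with its right edge on the slot's uphill edge. I test engagement by turning a little and reading the torque.

arm_command --series '[[[0.3,0,0,0.06],[0,0,0,0.06],[0,0,0,0.06],[0,0,0,0]]]'

```text
t: 8.7
tcp_pos: [0.6224, 0.1106, 0.1488]
tool_rot: [-0.346, 0.617, 0.345, 0.617]
force: [-0.4, -1.6, 6.1]
finger_gap: 0.126
```

```bash
cat > st.py <<'E'
from h import *
s=status.sense()
M=R.from_quat(s["tool_rot"]).as_matrix();print(s["t"],s["tcp_pos"],"yaw",np.degrees(np.arctan2(M[1,2],M[0,2])),"F",s["force"]@M,"T",s["ft_torque"]@M,s["finger_gap"],s["q"])
E
python3 st.py
```

```text
8.7 [0.6224 0.1106 0.1488] yaw 58.50005012828423 F [-6.0881 -0.5389 -1.6011] T [-0.1225  0.2645 -0.0252] 0.126003047395231 [ 0.0002  0.6342  1.4879 -0.0023  1.019  -1.0196]
```

Torque about the tool axis is −0.12 N m, so the blade is engaged and turning the lock. I carry on, raising slightly and watching the side force.

arm_command --series '[[[-0.1,0,0,0.08],[-0.1,0,0,0.08],[-0.1,0,0,0.08],[0,0,0,0]]]'

```text
t: 9.1
tcp_pos: [0.6218, 0.1099, 0.1493]
tool_rot: [-0.27, 0.655, 0.268, 0.653]
force: [-1.9, -3.0, 7.6]
finger_gap: 0.129
```

```bash
python3 st.py
```

```text
9.1 [0.6218 0.1099 0.1493] yaw 44.749212242091616 F [-7.5986 -0.7974 -3.4753] T [-0.0955  0.6864 -0.1733] 0.1293137725342733 [-0.0002  0.6333  1.4881 -0.0039  1.0211 -0.7792]
```

arm_command --series '[[[-0.1,0,-0.3,0.08],[-0.1,0,-0.2,0.08],[-0.1,0,0,0.08],[-0.1,0,0,0.08],[0,0,0,0]]]'

```text
t: 9.6
tcp_pos: [0.6208, 0.1091, 0.1498]
tool_rot: [-0.163, 0.69, 0.16, 0.687]
force: [-3.6, -5.1, 9.7]
finger_gap: 0.131
```

```bash
python3 st.py
```

```text
9.6 [0.6208 0.1091 0.1498] yaw 26.429175515096613 F [-9.7095 -3.0224 -5.5788] T [-0.1747  0.9046 -0.5249] 0.1307212772915237 [-0.001   0.6319  1.4895 -0.0048  1.0227 -0.4598]
```

arm_command --series '[[[-0.6,0,-0.3,0.08],[-0.3,0,-0.3,0.08],[-0.3,0,0,0.08],[-0.2,0,0,0.08],[0,0,0,0]]]'

```text
t: 10.1
tcp_pos: [0.6195, 0.1088, 0.1504]
tool_rot: [-0.051, 0.707, 0.048, 0.704]
force: [-3.4, -5.5, 6.6]
finger_gap: 0.131
```

```bash
python3 st.py
```

```text
10.1 [0.6195 0.1088 0.1504] yaw 8.095347578408832 F [-6.5961 -4.9939 -4.1937] T [-0.1168  0.7784 -0.8051] 0.13075529703422076 [-0.0015  0.6301  1.4911 -0.0051  1.0248 -0.1401]
```

arm_command --series '[[[-0.1,0,-0.2,0.08],[-0.1,0,-0.2,0.08],[-0.1,0,0,0.07],[-0.1,0,0,0.05],[0,0,0,0]]]'

```text
t: 10.6
tcp_pos: [0.6186, 0.1088, 0.1507]
tool_rot: [0.047, 0.707, -0.05, 0.704]
force: [-4.0, -4.4, 5.6]
finger_gap: 0.129
```

```bash
python3 st.py
```

```text
10.6 [0.6186 0.1088 0.1507] yaw -7.923299402017034 F [-5.6071 -4.9506 -3.4198] T [-0.1029  0.6506 -0.9847] 0.1292037745492251 [-0.0015  0.6292  1.4924 -0.0049  1.0257  0.1393]
```

arm_command --series '[[[0,0,0,0.05],[0,0,0,0.05],[0,0,0,0]]]'

```text
t: 10.9
tcp_pos: [0.6183, 0.109, 0.1508]
tool_rot: [0.082, 0.704, -0.086, 0.7]
force: [-3.7, -4.7, 6.9]
finger_gap: 0.129
```

```bash
python3 st.py
```

```text
10.9 [0.6183 0.109  0.1508] yaw -13.646190950317273 F [-6.8183 -5.5221 -2.5049] T [-0.1114  0.6245 -0.9631] 0.1294846673231939 [-0.0014  0.629   1.4925 -0.0047  1.0263  0.2392]
```

arm_command --series '[[[0,0,0,0.05],[0,0,0,0.05],[0,0,0,0.03],[0,0,0,0]]]'

```text
t: 11.3
tcp_pos: [0.618, 0.1092, 0.1508]
tool_rot: [0.128, 0.697, -0.131, 0.693]
force: [-5.1, -3.2, 8.3]
finger_gap: 0.129
```

```bash
python3 st.py
```

```text
11.3 [0.618  0.1092 0.1508] yaw -21.077445437003153 F [-8.2271 -4.9207 -3.6478] T [-0.1706  0.6119 -1.0206] 0.12934763531466745 [-0.0012  0.6289  1.4927 -0.0043  1.0269  0.3689]
```

arm_command --series '[[[0,0,0,0.05],[0,0,0,0.05],[0,0,0,0]]]'

```text
t: 11.6
tcp_pos: [0.6178, 0.1094, 0.1509]
tool_rot: [0.162, 0.69, -0.166, 0.686]
force: [-5.4, -2.5, 8.5]
finger_gap: 0.13
```

```bash
python3 st.py
```

```text
11.6 [0.6178 0.1094 0.1509] yaw -26.828295287365187 F [-8.5006 -4.7629 -3.7446] T [-0.1206  0.629  -1.0526] 0.12994408736041124 [-0.001   0.6287  1.4929 -0.0039  1.0273  0.4693]
```

arm_command --series '[[[0,0,0,0.05],[0,0,0,0.05],[0,0,0,0]]]'

```text
t: 11.9
tcp_pos: [0.6176, 0.1096, 0.1509]
tool_rot: [0.196, 0.681, -0.2, 0.676]
force: [-6.4, -2.8, 9.8]
finger_gap: 0.129
```

```bash
python3 st.py
```

```text
11.9 [0.6176 0.1096 0.1509] yaw -32.55728350141432 F [-9.7272 -5.8943 -3.8969] T [-0.1467  0.68   -1.0671] 0.1286129822010411 [-0.0008  0.6286  1.493  -0.0035  1.0277  0.5692]
```

arm_command --series '[[[-5,0,0,0],[-20,0,0,0],[-30,0,0,0],[-30,0,0,0],[0,0,0,0],[0,0,0,0]]]'

```text
t: 12.5
tcp_pos: [0.621, 0.111, 0.2358]
tool_rot: [0.199, 0.678, -0.198, 0.679]
force: [-0.8, -0.7, -0.9]
finger_gap: 0.128
```

```bash
python3 - <<'E'
from h import *
s=status.sense();im=snapshot("wrist")[:,:,::-1].copy();cv2.imwrite("pics/w5.png",im);np.save("w5.npy",s,allow_pickle=True)
M=R.from_quat(s["tool_rot"]).as_matrix();print(s["t"],s["tcp_pos"],np.degrees(np.arctan2(M[1,2],M[0,2])),s["force"]@M,s["ft_torque"]@M)
im=im[180:300,250:394];cv2.imwrite("pics/c5.png",cv2.convertScaleAbs(cv2.resize(im,None,fx=5,fy=5,interpolation=2),alpha=1.5))
E
```

```text
12.5 [0.621  0.111  0.2358] -32.59951796946465 [ 0.9022 -1.0238 -0.2669] [ 0.0036 -0.0227 -0.0236]
```

View pics/c5.png

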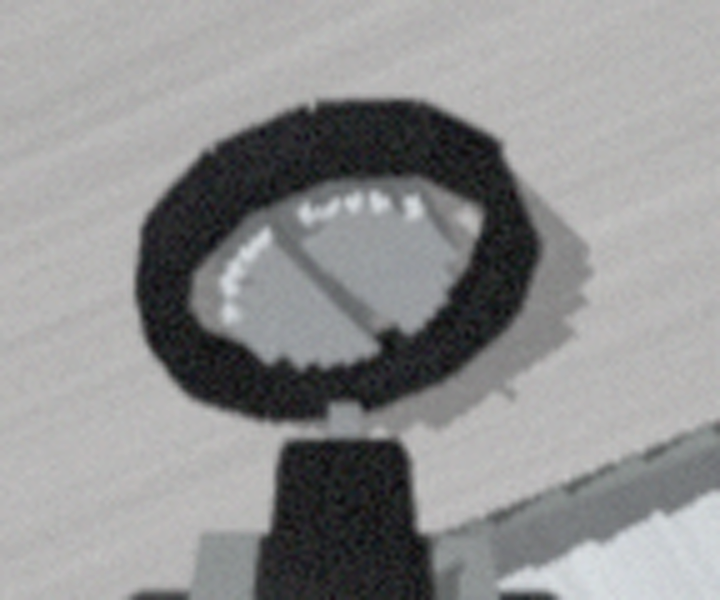

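The key is still upright in the jaws, with its blade at (345,410). The slot now runs from (285,232) to (385,335) in the crop.

```bash
python3 - <<'E'
from h import *
s=np.load("w5.npy",allow_pickle=True).item();c=cam("wrist",s)
M=R.from_quat(s["tool_rot"]).as_matrix();T=lambda X:(X-s["tcp_pos"])@M*1e3
u=lambda x,y:(250+(x-2)/5,180+(y-2)/5)
b=np.radians(81.5);h=np.array([np.cos(b),np.sin(b),0]);v=np.array([0,0,1.]);n=-.5736*h+.8192*v;cx=.8192*h+.5736*v;cy=np.cross(n,cx)
p0=np.array([.6205,.1138,.1242])
P=onplane(c,[u(285,230),u(385,335)],p=p0,n=n);d=P[0]-P[1]
print(P,np.linalg.norm(d),"theta",np.arctan2(d@cx,d@cy)%np.pi,"mid rel",(P.mean(0)-p0)@cx,(P.mean(0)-p0)@cy,"yaw",np.degrees(np.arctan2(d[1],d[0])))
# collar ellipse
im=cv2.imread("pics/w5.png");m=(im.max(2)<45).astype(np.uint8);m[:195]=0;m[262:]=0;m[:,:270]=0;m[:,365:]=0
k=max(cv2.findContours(m,0,1)[0],key=cv2.contourArea)[:,0]
E=cv2.fitEllipse(k);print(E);Q=onplane(c,[E[0]],p=p0,n=n)[0];print("collar",Q,"mid-collar x,y",(P.mean(0)-Q)@cx,(P.mean(0)-Q)@cy)
o,r=ray(c,[u(345,405)]);ot=T(o);rt=r[0]@M;print("blade",ot+rt*((27.9-ot[0])/rt[0]))
E
```

```text
[[0.6197 0.1239 0.1311]
 [0.6207 0.0981 0.1133]] 0.031382558079033604 theta 1.4160915549625896 mid rel -0.0034152663916593427 -0.00011004162123301139 yaw 92.2784137710331
((316.614013671875, 231.34527587890625), (59.51010513305664, 80.78864288330078), 74.26683044433594)
collar [0.6226 0.1153 0.1254] mid-collar x,y -0.005557481992805372 0.0017182417826681717
blade [27.9    11.0175  0.356 ]
```

The lock is at about 1.42 rad, some 9° short: the arm gave about 3.4 mm sideways under load. I re-enter at the uphill end of the slot for a longer lever, then push that end sideways (+x) while turning.

arm_command --series '[[[0,0,0,-0.138],[0,0,0,-0.138],[0,0,0,-0.138],[0,0,0,-0.138],[30,2.5,-1.4,0],[30,0,0,0],[11,0,0,0],[0,0,0,0],[0,0,0,0]]]'

```text
t: 13.45
tcp_pos: [0.6199, 0.1135, 0.1646]
tool_rot: [0.006, 0.707, -0.006, 0.707]
force: [-0.7, 0.3, -0.3]
finger_gap: 0.129
```

```bash
python3 st.py
```

```text
13.45 [0.6199 0.1135 0.1646] yaw -0.9929415055427724 F [ 0.3313  0.2385 -0.687 ] T [ 0.0044 -0.048   0.0402] 0.12929142730257312 [0.0039 0.6118 1.4811 0.0004 1.0487 0.021 ]
```

arm_command --series '[[[3,0,0,0],[2,0,0,0],[1.5,0,0,0],[1,0,0,0],[0,0,0,0],[0,0,0,0]]]'

```text
t: 14.05
tcp_pos: [0.6196, 0.1135, 0.1574]
tool_rot: [0.006, 0.707, -0.006, 0.707]
force: [0.6, -0.3, -1.0]
finger_gap: 0.13
```

```bash
python3 st.py
```

```text
14.05 [0.6196 0.1135 0.1574] yaw -0.9771120866447288 F [ 0.9963 -0.2993  0.6393] T [ 0.0232  0.0562 -0.037 ] 0.1299063406025407 [0.004  0.6204 1.4876 0.     1.0334 0.021 ]
```

No contact at the height where the blade would touch the disc's top, so it is probably going in. I continue down.

arm_command --series '[[[1.5,0,0,0],[1.5,0,0,0],[1,0,0,0],[0,0,0,0],[0,0,0,0]]]'

```text
t: 14.55
tcp_pos: [0.6196, 0.1135, 0.1534]
tool_rot: [0.006, 0.707, -0.006, 0.707]
force: [-0.4, 0.5, 0.1]
finger_gap: 0.133
```

arm_command --series '[[[0,0,1,0.03],[0,0,1,0.03],[0,0,1,0.02],[0,0,0,0]]]'

```text
t: 14.95
tcp_pos: [0.6209, 0.1134, 0.1531]
tool_rot: [0.034, 0.708, -0.035, 0.705]
force: [-4.7, -1.3, 3.4]
finger_gap: 0.124
```

```bash
python3 st.py
```

```text
14.95 [0.6209 0.1134 0.1531] yaw -5.580860615645625 F [-3.3808 -1.7701 -4.5894] T [-0.0953  0.9924 -0.1446] 0.1244133053432463 [ 0.0039  0.6289  1.4842 -0.0001  1.0325  0.1013]
```

arm_command --series '[[[0.5,0,1,0.02],[0.5,0,1,0.02],[0,0,1,0.02],[0,0,0,0]]]'

```text
t: 15.35
tcp_pos: [0.6221, 0.113, 0.1524]
tool_rot: [0.055, 0.708, -0.056, 0.702]
force: [-8.4, -0.6, 7.0]
finger_gap: 0.129
```

```bash
python3 st.py
```

```text
15.35 [0.6221 0.113  0.1524] yaw -8.987395383468648 F [-6.8924 -1.9225 -8.227 ] T [-0.0452  1.6481 -0.3968] 0.1287887442333223 [ 0.0034  0.6324  1.4787 -0.0005  1.0384  0.1605]
```

arm_command --series '[[[0,0,1,0.03],[0,0,1,0.02],[0,0,1,0.02],[0,0,0,0]]]'

```text
t: 15.75
tcp_pos: [0.6226, 0.1126, 0.152]
tool_rot: [0.079, 0.707, -0.081, 0.698]
force: [-12.2, -2.1, 9.7]
finger_gap: 0.128
```

```bash
python3 st.py
```

```text
15.75 [0.6226 0.1126 0.152 ] yaw -12.980080165376755 F [ -9.5335  -4.8632 -11.5637] T [-0.0966  2.3416 -0.7356] 0.1281060195066115 [ 0.0027  0.6356  1.4733 -0.0005  1.0465  0.2295]
```

arm_command --series '[[[0,0,1,0.02],[0,0,1,0.02],[0,0,1,0.02],[0,0,1,0],[0,0,0,0]]]'

```text
t: 16.25
tcp_pos: [0.6224, 0.1116, 0.1511]
tool_rot: [0.099, 0.708, -0.102, 0.692]
force: [-18.9, -0.9, 11.1]
finger_gap: 0.129
```

```bash
python3 st.py
```

```text
16.25 [0.6224 0.1116 0.1511] yaw -16.367379610150067 F [-10.698   -6.3062 -18.1073] T [-0.1305  3.3099 -1.1937] 0.12915269466552093 [ 0.0013  0.6398  1.4673 -0.0009  1.0579  0.2874]
```

The stop is reached: 4 mm more command gave no motion and the side force rose to 18 N. I relieve, lift and look.

arm_command --series '[[[0,0,-3,0],[0,0,-3,0],[-1,0,-2,0],[-5,0,0,0],[-20,0,0,0],[-30,0,0,0],[-30,0,0,0],[0,0,0,0],[0,0,0,0]]]'

```text
t: 17.15
tcp_pos: [0.6262, 0.1139, 0.2394]
tool_rot: [0.102, 0.698, -0.101, 0.702]
force: [-0.2, 1.1, -1.3]
finger_gap: 0.13
```

```bash
python3 - <<'E'
from h import *
s=status.sense();im=snapshot("wrist")[:,:,::-1].copy();cv2.imwrite("pics/w6.png",im);np.save("w6.npy",s,allow_pickle=True)
M=R.from_quat(s["tool_rot"]).as_matrix();print(s["t"],s["tcp_pos"],np.degrees(np.arctan2(M[1,2],M[0,2])),s["force"]@M,s["ft_torque"]@M)
im=im[160:300,240:400];cv2.imwrite("pics/c6.png",cv2.convertScaleAbs(cv2.resize(im,None,fx=5,fy=4.28,interpolation=2),alpha=1.5))
E
```

```text
17.15 [0.6262 0.1139 0.2394] -16.451490489650897 [ 1.2694  1.0229 -0.5634] [ 0.0038  0.0068 -0.0275]
```

View pics/c6.png

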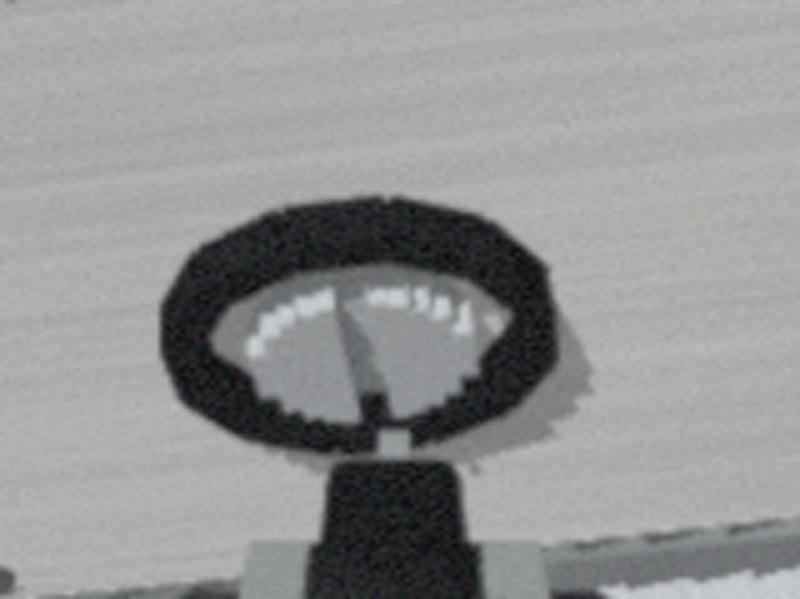

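The slot now runs from (347,303) to (375,420) in this crop. The key is upright in the jaws, with its blade at (395,440).

```bash
python3 - <<'E'
from h import *
s=np.load("w6.npy",allow_pickle=True).item();c=cam("wrist",s)
M=R.from_quat(s["tool_rot"]).as_matrix();T=lambda X:(X-s["tcp_pos"])@M*1e3
u=lambda x,y:(240+(x-2)/5,160+(y-1.6)/4.28)
for bz in(81,82):
    b=np.radians(bz);h=np.array([np.cos(b),np.sin(b),0]);v=np.array([0,0,1.]);n=-.5736*h+.8192*v;cx=.8192*h+.5736*v;cy=np.cross(n,cx)
    p0=np.array([.6205,.1138,.1242])
    P=onplane(c,[u(347,303),u(375,420)],p=p0,n=n);d=P[0]-P[1]
    print(np.linalg.norm(d),"theta",np.arctan2(d@cx,d@cy)%np.pi,"yaw",np.degrees(np.arctan2(d[1],d[0])))
# cover edge/brush direction: high edge of box from full image
o,r=ray(c,[u(395,432)]);ot=T(o);rt=r[0]@M;print("blade",ot+rt*((27.9-ot[0])/rt[0]))
dx=np.array([.498,-.3264])-s["tcp_pos"][:2];print(dx)
for yw in(62.8,):
    a=np.radians(yw);z=np.array([np.cos(a),np.sin(a)]);y=np.array([-np.sin(a),np.cos(a)]);print("at yaw 62.8: y,z mm",dx@y*1e3,dx@z*1e3)
E
```

```text
0.03442099093154615 theta 1.5639096699058828 yaw 81.48165688177953
0.03442136025722846 theta 1.5782072974111856 yaw 81.48167293883496
blade [27.9    10.9924  0.2948]
[-0.1282 -0.4403]
at yaw 62.8: y,z mm -87.20296050143071 -450.24742606580736
```

Lock angle measures about 1.57 rad, at its stop. Returning the key.

arm_command --series '[[[0,0,0,-0.138],[0,0,0,-0.138],[0,0,0,-0.138],[0,0,0,-0.138],[0,0,0,-0.138],[0,0,0,-0.138],[0,0,0,-0.138],[0,0,0,-0.138],[0,0,0,-0.138],[0,0,0,-0.138]]]'

```text
t: 18.2
tcp_pos: [0.624, 0.1138, 0.2361]
tool_rot: [-0.369, 0.604, 0.37, 0.602]
force: [0.1, 0.1, 0.2]
finger_gap: 0.129
```

arm_command --series '[[[0,-8.7,-45,0],[0,-8.7,-45,0],[0,-8.7,-45,0],[0,-8.7,-45,0],[0,-8.7,-45,0],[0,-8.7,-45,0],[0,-8.7,-45,0],[0,-8.7,-45,0],[0,-8.7,-45,0],[0,-8.7,-45,0]]]'

```text
t: 19.2
tcp_pos: [0.4939, -0.3272, 0.2365]
tool_rot: [-0.367, 0.604, 0.368, 0.604]
force: [0.7, 0.7, -1.2]
finger_gap: 0.128
```

arm_command --series '[[[30,0,0,0],[30,0,0,0],[20,0,0,0],[0,0,0,0],[0,0,0,0],[0,0,0,0]]]'

```text
t: 19.8
tcp_pos: [0.4958, -0.3263, 0.1591]
tool_rot: [-0.368, 0.604, 0.367, 0.604]
force: [0.6, 0.0, -0.9]
finger_gap: 0.132
```

```bash
python3 - <<'E'
from h import *
s=status.sense();im=snapshot("wrist")[:,:,::-1].copy();cv2.imwrite("pics/w7.png",im);np.save("w7.npy",s,allow_pickle=True)
M=R.from_quat(s["tool_rot"]).as_matrix();T=lambda X:(X-s["tcp_pos"])@M*1e3
a=np.array([.4969,-.3254,.0549]);print(s["t"],s["tcp_pos"],np.degrees(np.arctan2(M[1,2],M[0,2])),"goal in tool",T(a))
c=cam("wrist",s);m=cv2.inRange(cv2.cvtColor(im,cv2.COLOR_BGR2HSV),(105,150,60),(130,255,255));k=cv2.findContours(m,0,1)[0];k=max(k,key=cv2.contourArea);print(cv2.boundingRect(k))
cv2.imwrite("pics/c7.png",cv2.resize(im[180:330,230:410],None,fx=4,fy=4,interpolation=2))
E
```

```text
19.8 [ 0.4958 -0.3263  0.1591] 62.63769970197085 goal in tool [104.165   -0.3753   1.3988]
(281, 179, 83, 109)
```

View pics/c7.png

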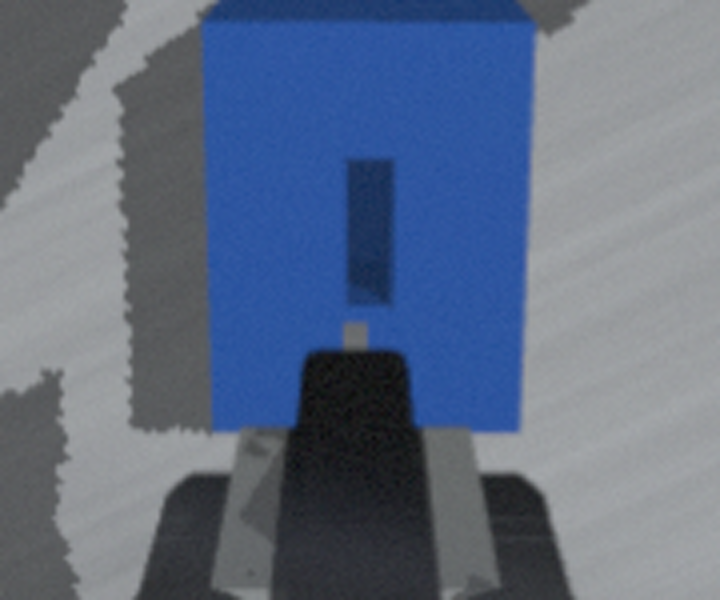

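The picture shows the empty pocket at (347–393, 158–305) in the crop and the blade end at (356,322), slightly left of the pocket's centre.

```bash
python3 - <<'E'
from h import *
s=np.load("w7.npy",allow_pickle=True).item();c=cam("wrist",s)
M=R.from_quat(s["tool_rot"]).as_matrix();T=lambda X:(X-s["tcp_pos"])@M*1e3
u=lambda x,y:(230+(x-1.5)/4,180+(y-1.5)/4)
P=T(onplane(c,[u(347,158),u(393,158),u(393,305),u(347,305)],.045));print(P,P.mean(0))
o,r=ray(c,[u(356,322)]);ot=T(o);rt=r[0]@M;print("blade",ot+rt*((27.9-ot[0])/rt[0]))
E
```

```text
[[114.0414  12.8524  -1.6683]
 [114.0373  12.8543   6.7914]
 [114.0913 -15.6866   7.0054]
 [114.0956 -15.6882  -1.7136]] [114.0664  -1.417    2.6037]
blade [27.9    11.2976 -0.0511]
```

arm_command --series '[[[25,-1,1.9,0],[25,0,0,0],[15,0,0,0],[8,0,0,0],[6,0,0,0],[6,0,0,0],[6,0,0,0],[0,0,0,0],[0,0,0,0]]]'

```text
t: 20.75
tcp_pos: [0.4969, -0.3248, 0.0675]
tool_rot: [-0.368, 0.604, 0.367, 0.604]
force: [-0.4, -1.0, -0.2]
finger_gap: 0.129
```

arm_command --series '[[[6,0,0,0],[4,0,0,0],[2,0,0,0],[0,0,0,0],[0,0,0,0]]]'

```text
t: 21.25
tcp_pos: [0.4968, -0.3247, 0.0552]
tool_rot: [-0.367, 0.604, 0.367, 0.604]
force: [0.2, -0.2, -0.2]
finger_gap: 0.131
```

```bash
python3 st.py
```

```text
21.25 [ 0.4968 -0.3247  0.0552] yaw 62.621723857156134 F [ 0.2489 -0.3096 -0.0849] T [-0.0053  0.0232 -0.0411] 0.1309730094393861 [-0.767   0.7298  1.6412  0.      0.7705 -1.86  ]
```

arm_command --series '[[[0.7,0,0,0],[0.7,0,0,0],[0,0,0,0],[0,0,0,0]]]'

```text
t: 21.65
tcp_pos: [0.4969, -0.3248, 0.0549]
tool_rot: [-0.368, 0.604, 0.367, 0.604]
force: [-1.4, 1.2, 6.0]
finger_gap: 0.132
```

Seated, with 6 N of contact at the same height as at the start. Now I release and retreat.

arm_command --series '[[[-0.7,0,0,0],[0,0,0,0],[0,0,0,0],[0,0,0,0],[0,0,0,0],[0,0,0,0],[0,0,0,0]]]' --jaw 42

```text
t: 22.35
tcp_pos: [0.4967, -0.3247, 0.0545]
tool_rot: [-0.367, 0.604, 0.368, 0.604]
force: [-0.1, -0.6, -0.9]
finger_gap: 0.42
```

arm_command --series '[[[-10,0,0,0],[-20,0,0,0],[-40,0,0,0],[-40,0,0,0],[-40,0,0,0],[0,0,0,0],[0,0,0,0]]]'

```text
t: 23.05
tcp_pos: [0.4971, -0.325, 0.2064]
tool_rot: [-0.369, 0.604, 0.366, 0.604]
force: [-0.5, -0.7, -0.6]
finger_gap: 0.419
```

```bash
python3 - <<'E'
from h import *
s=status.sense();im=snapshot("wrist")[:,:,::-1].copy();t=snapshot("scene")[:,:,::-1].copy();cv2.imwrite("pics/w8.png",im);cv2.imwrite("pics/s8.png",t)
print(s["t"],s["tcp_pos"],s["force"],s["finger_gap"])
a=cv2.resize(im[150:290,240:400],None,fx=2.5,fy=2.5,interpolation=2);b=cv2.resize(t[130:410,170:570],(400,350))
cv2.imwrite("pics/c8.png",np.hstack([a,b]))
E
```

```text
23.05 [ 0.4971 -0.325   0.2064] [-0.4997 -0.6944 -0.6199] 0.4189442521927002
```

View pics/c8.png

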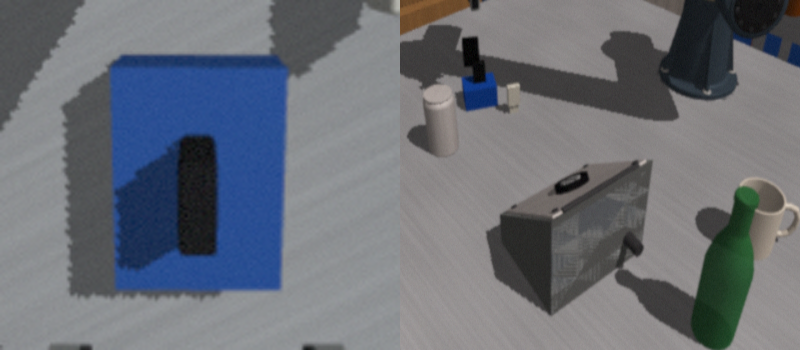

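The key stands upright in its stand, square to it and central (197,195 in the left half). The can, mug, bottle and look-alikes are where they were. Handing in.

```bash
python3 -c "
from station import ticket
print(ticket.sign_off())"
```

```text
the job is handed in; nothing more can be done
None
```

The lock is turned clockwise to its stop, and the key hangs upright in its blue stand again. I handed the job in at about 23 s of the 58 s allowed.

- **Turning the lock:** The moves could not tilt the tool, so the blade went into the sloping slot upright. The first turn stopped about 9° short (measured 1.42 rad) because the arm gave way sideways. I put the blade back in at the uphill end of the slot and pushed until it stopped moving, with the side force reaching about 18 N.
- **Lock check:** The close picture then gave a slot angle of 1.56 to 1.58 rad against the stop at 1.571, with a slot length of 34.4 mm against 34. This is measured from the image, good to a few hundredths of a radian.
- **Key check:** The key met the stand at the same height as when I picked it up. The last picture shows it upright and square, with the gripper clear.
- **Other things:** By eye, the bottle, mug, can and look-alike keys are where they were; I did not measure this.
- **Disagreement:** My position estimates for the collar round the lock differed by 2–3 mm between the cameras and between wrist pictures. I lined the blade up with the slot using single wrist pictures instead.

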